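Start up the bag sealer from its control box

TASK

Start up the bag sealer from its control box with closed fingers: first press the raised end of the rocker switch (the end away from the robot) until it tips fully over, then push the square key all the way down so that it stays down, then press the large round button fully down and let it come up again. Leave the small round button alone, and do not pick up, knock over or push away the tart tins on the box or the tins, pies and carton around it.

Things in the scene. Friction and masses are not known exactly. Their poses are not given: they have to be found in the camera images.
- control_box: Grey box fixed to the table, 160 (x) by 420 mm (y), deck 70 mm above the table. Origin: centre of underside; z up, x away from the robot, yaw up to 0.35 rad. On the deck at y = -150, -75, 0, 75, 150 mm: four controls and some loose tins, in any order. Each control is black plastic on an aluminium plate 68 mm square, 10 mm thick, in line with the box, and is pressed straight down.
- rocker_raised_end (a point): Where to press the rocker: upper face of its raised end (at the box's +x), 20 mm from the pivot; moves with it. Flat paddle 54 mm (box x) by 28 mm (y), 8 mm thick, pivoting about the box's y at its middle, 84 mm above the table. This point is 92 mm above the table as found, 84 mm when tipped over. About 3 N here turns it; it stays where left.
- rocker (a joint): Angle of the rocker: 0 as found, +x end raised by 0.2 rad; 0.4 rad fully tipped over, +x end down by 0.2 rad (end stop).
- key_top (a point): Centre of the top of the square key, 34 mm square, moving with it. About 92 mm above the table when up, 84 mm fully down. It takes about 5 N to push and stays where it is left.
- key (a joint): How far the square key is pushed down: up at 0 to 0.001 m as found, 0.008 m fully down (end stop).
- start_top (a point): Centre of the top of the large round button, 48 mm across, moving with it. 94 mm above the table when up, 88 mm fully down. Spring: about 2 N to start, 6 N fully down; it comes up by itself.
- start (a joint): How far the large round button is pressed: 0 up, 0.006 m fully down (end stop).
- reset_top (a point): Centre of the top of the small round button, 18 mm across, 88 mm above the table. A light spring button, not to be pressed.
- reset (a joint): How far the small round button is pressed: 0 up, 0.005 m fully down.
- deck_tins: Three nested small tart tins standing loose on the deck, 54 mm across the rim, 26 mm high in all, 0.05 kg. Origin: centre of the underside, z up. Leave alone.
- tin_stack: Loose stack of nested tart tins, 72 mm across, 68 mm high, on the table beyond the box. Origin: centre of the underside, z up. Leave alone.
- pie_stack: Loose stack of three small pies, 76 mm across, 63 mm high, on the table beyond the box. Origin: centre of the underside, z up. Leave alone.
- carton: Loose carton lying on the table on the robot's side of the box, 60 by 130 mm, 45 mm high. Origin: centre of the underside, z up. Leave alone.

How it is judged:
On the way, in this order (a step that is already met when the one before it is completed fails the run):
1. the rocker is tipped over (value of joint rocker above 0.34 rad), for 0.1 s.
2. the square key is pushed down (value of joint key above 0.0065 m), for 0.1 s.
3. the large round button is pressed down (value of joint start above 0.0045 m), for 0.05 s.
4. the large round button has come up again (value of joint start below 0.0015 m), for 0.1 s.
At the end, for the whole second after the job is handed in: Rocker tipped over (above 0.34 of 0.4 rad) and square key down (above 6.5 of 8 mm), both staying so; large round button pressed (above 4.5 of 6 mm) after them and up again (below 1.5 mm); small button up; tins, pies and carton within 30 mm of their places, unlifted, upright to 0.35 rad (value of joint rocker above 0.34 rad and value of joint key above 0.0065 m and value of joint each of start, reset below 0.0015 m and not (distance of deck_tins from where it was at the start of the episode above 0.03 m or angle between deck_tins's own z axis and vertical above 0.35 rad or height (world z) of deck_tins above 0.085 m) and not (distance of tin_stack from where it was at the start of the episode above 0.03 m or angle between tin_stack's own z axis and vertical above 0.35 rad or height (world z) of tin_stack above 0.015 m) and not (distance of pie_stack from where it was at the start of the episode above 0.03 m or angle between pie_stack's own z axis and vertical above 0.35 rad or height (world z) of pie_stack above 0.015 m) and not (distance of carton from where it was at the start of the episode above 0.03 m or angle between carton's own z axis and vertical above 0.35 rad or height (world z) of carton above 0.015 m)); the robot touches nothing.
It fails at once if the square key is pushed before the rocker is tipped over (value of joint key above 0.003 m and value of joint rocker below 0.3 rad).
It fails at once if the large round button is pressed before the rocker is over and the key is down (value of joint start above 0.0025 m and (value of joint rocker below 0.3 rad or value of joint key below 0.006 m)).
It fails at once if the small round button is pressed (value of joint reset above 0.0025 m).
It fails at once if the tins on the box are lifted by 15 mm, pushed over 30 mm away or knocked over (distance of deck_tins from where it was at the start of the episode above 0.03 m or angle between deck_tins's own z axis and vertical above 0.35 rad or height (world z) of deck_tins above 0.085 m).
It fails at once if the stack of tins, the pies or the carton is lifted by 15 mm, pushed over 30 mm away or knocked over ((distance of tin_stack from where it was at the start of the episode above 0.03 m or angle between tin_stack's own z axis and vertical above 0.35 rad or height (world z) of tin_stack above 0.015 m) or (distance of pie_stack from where it was at the start of the episode above 0.03 m or angle between pie_stack's own z axis and vertical above 0.35 rad or height (world z) of pie_stack above 0.015 m) or (distance of carton from where it was at the start of the episode above 0.03 m or angle between carton's own z axis and vertical above 0.35 rad or height (world z) of carton above 0.015 m)).
It also fails if it takes over 43 s, if anything falls off the work surface, if the arm or the gripper's body presses on something with over 40 N, if the wrist force passes 120 N, or if a joint passes its speed limit or range.

ROBOT

A 6-joint arm with a two-finger parallel gripper is mounted at the origin on the work surface. World frame = base frame: x ahead of the robot, y to its left, z up, the work surface at z = 0. Lengths are in m, angles in rad, forces in N, time in s.
With the tool pointing down it reaches from about 0.375 to 0.975 m from the base axis. Payload 3.8 kg.
Tool frame: the origin (TCP) lies on the centre line of the jaws, within the pads' length; the fingertips stand 14 mm ahead of it and the grasp point (between the pads) lies 5 mm behind it; z points along the fingers, y is the line along which they close (so a half turn about z gives the same grasp; the last joint's range is limited). The gripper opens to 85 mm and grips with 20 to 120 N. Pads are 22 mm wide; open, the fingers measure 114 mm over their backs; the gripper's body (76 mm by 85 mm) begins 54 mm behind the grasp point. The pads swing forward as they close: fully open they stand 13 mm farther back than shut.
Start: joints at [-1.304, 0.264, 1.604, -0, 1.274, -0.037], TCP at [0.202, -0.644, 0.245] pointing down, gripper open.
Joint ranges: [-2.63, 2.63], [-0.94, 2.18], [0.31, 2.57], [-1.31, 4.45], [0, 2.66], [-2.55, 2.55]. Speed limits (rad/s): [2.57, 2.57, 3.14, 3.14, 3.14, 3.14].

INTERFACE

Orientations are given as a rotation vector (axis times angle).
In Python, from workcell import bot, eyes, spot_in gives the robot as it stands.
- The arm moves only by the tool carry_out, never from a script. Its argument "series" is text: rows parted by semicolons, each of 4 numbers parted by spaces: the shift along the world's x, y, z in m, then the turn about the world's z in degrees. In form: tx ty tz roll; .... A call has 1 to 20 rows; each row shifts and turns the commanded pose from where the row before left it; what a row does not reach is not made up. A row lasts 1/8 s, in which the tool goes at most 62.5 mm and 10.7 degrees, less where a joint would pass 70% of its speed; a pose out of reach is approached as far as the arm can. A call is refused whole if a number of a shift passes 0.0625 or a number of a turn 10.7, either way. A call with a gripper value outside its range is refused whole. "jaw" is the gripper command: -1 is shut, 1 is fully open, values between are in proportion, set as the call begins (left out, the last holds). The fingers move at their own pace and stop on an object; "grip_force" is the grip in N (left out, the last holds). Time passes only in rows, so rows that do not move let the fingers close. It gives the time, the measured TCP pose, the force, the opening and the grip force at its end, in the units of the state.
- bot.read_state(): the state, without advancing time (a new reading comes with each control period).
- eyes.read_camera(name): name is "side" or "top"; returns (picture, depth): 480x640x3 uint8, blue, green, red; 480x640 float32, m along the optical axis (not along the pixel's ray), 0 where there is no reading.
- eyes.get_calibration(name): a dict with "K" (3x3 intrinsics, pixels), "distortion" ([k1, k2, p1, p2, k3] as OpenCV has them; the pictures are not rectified), "position" and "rotation" of the camera in the world. Camera axes: x right, y down, z forward; pixel columns grow to the right and rows downward; lengths in m; the calibration is good to about 2 mm. A picture is of the moment at which its call begins. get_calibration takes no time and is no camera call.
- bot.finish_job(): hands the job in; it is judged then, once.
Trained networks look in the newest picture that a camera, given by its name, has taken for a name from the list of things; names that differ only in an ending like _2 or _b are one class to them, and where a whole thing is asked for, a point or a joint stands for the part that bears it (a point fixed in the world has none). Each returns a list of dicts, best first, with "score" (0 to 1); they miss things now and then, are a little off and sometimes report something else, mostly with a low value. They report only what shows in the picture. A call takes as long as a camera call.
- spot_in(camera, target): "rect" ([centre column, centre row, width, height] in pixels, round what is visible of it).
The state is a dict: "time": time; "q": joint angles; "joint_vel": joint speeds; "joint_torque": joint torques, N m; "tool_pos": TCP position; "tcp_rot": TCP orientation; "wrist_force": force on the tool from outside, world axes, zero at the start; "torque": the same for the moment, N m; "width": opening from 0.0 (shut) to 1.0 (fully open); "grip_force": force on a finger pad.
Only numpy, scipy, OpenCV 4.12 (cv2) and the standard library are available. Lean on these libraries where they do the work, as an engineer would, in place of code of your own. Each camera call takes 0.05 s, during which the arm holds its last target. There are 200 camera calls.

## Working session

There is one attempt and no reset: what is moved stays moved. The work goes in short steps, Python scripts to look and compute and a tool call to move; the robot and the scene stay as the last step left them, time stands still between calls to the robot, and variables do not carry over. Pictures are saved under pics/ and viewed, at most 10 in all, crops included, and the job is handed in when it is done.

Besides the shell and the picture viewer there is one more tool, called after "Emit:" in YAML: its name, and indented under it one key for each argument. carry_out: Moves the arm, as the interface text tells. Its arguments: {"type":"object","properties":{"series":{"type":"string"},"jaw":{"type":"number"},"grip_force":{"type":"number"}},"required":["series"]}

```bash
mkdir -p pics; cat > h.py <<'E'
import numpy as np, cv2
from workcell import bot, eyes, spot_in
def cal(n):
    c=eyes.get_calibration(n); R=np.array(c["rotation"],float)
    if R.shape!=(3,3): R=cv2.Rodrigues(R)[0]
    return np.array(c["K"],float),np.array(c["distortion"],float),np.array(c["position"],float),R
def ray(n,u,v):
    K,d,p,R=cal(n); x=cv2.undistortPoints(np.array([[[u,v]]],float),K,d)[0,0]
    return p,R@np.array([x[0],x[1],1.])
def at_z(n,u,v,z):
    p,r=ray(n,u,v); return p+r*(z-p[2])/r[2]
def tri(a,b):
    (p,r),(q,s)=ray(*a),ray(*b); t=np.linalg.lstsq(np.c_[r,-s],q-p,rcond=None)[0]
    x,y=p+r*t[0],q+s*t[1]; return (x+y)/2,np.linalg.norm(x-y)
def deproj(n,u,v,dep):
    p,r=ray(n,u,v); return p+r*dep
E
python3 - <<'E'
from h import *
for n in("top","side"):
    im,d=eyes.read_camera(n); cv2.imwrite(f"pics/{n}0.png",im); np.save(n+"d.npy",d)
    print(n,cal(n)[2],cal(n)[3].round(2).tolist())
    for t in("control_box","rocker_raised_end","key_top","start_top","reset_top","deck_tins","tin_stack","pie_stack","carton"):
        for o in spot_in(n,t)[:2]:
            u,v,w,h=o["rect"]; z=d[int(v),int(u)]
            print(t,round(o["score"],2),np.round(o["rect"],1).tolist(),deproj(n,u,v,z).round(4) if z>0 else None)
print(bot.read_state())
E
```

```text
top [0.48891124 0.04448165 0.83467326] [[0.01, -0.99, 0.11], [-1.0, -0.01, 0.01], [-0.01, -0.11, -0.99]]
control_box 0.93 [419.4, 276.4, 249.7, 160.8] [ 0.5083 -0.1198  0.0786]
rocker_raised_end 0.67 [503.0, 303.8, 25.4, 35.6] [ 0.4625 -0.2617  0.0893]
key_top 0.61 [341.9, 247.3, 20.1, 24.2] [0.556  0.0158 0.0916]
start_top 0.79 [464.4, 293.4, 29.2, 27.2] [ 0.4798 -0.1939  0.0921]
reset_top 0.31 [338.5, 338.4, 74.3, 66.9] [0.3963 0.0184 0.0424]
deck_tins 0.87 [423.4, 277.9, 35.6, 29.6] [ 0.5057 -0.1262  0.0808]
deck_tins 0.17 [504.6, 305.1, 26.0, 35.5] [ 0.4602 -0.2652  0.0876]
tin_stack 0.83 [495.9, 212.1, 44.1, 47.4] [ 0.6289 -0.2702  0.0482]
pie_stack 0.63 [375.8, 164.9, 39.8, 47.7] [ 0.71   -0.0458  0.064 ]
carton 0.58 [340.8, 341.8, 75.6, 67.2] [0.3906 0.0142 0.0443]
carton 0.41 [467.0, 292.2, 26.7, 24.0] [ 0.4819 -0.1981  0.0931]
side [ 0.2457825  -0.56640397  0.70386631] [[0.9, -0.31, 0.32], [-0.44, -0.59, 0.67], [-0.02, -0.74, -0.67]]
control_box 0.71 [371.0, 378.9, 38.7, 31.7] [ 0.4818 -0.2002  0.0946]
rocker_raised_end 0.85 [383.4, 435.4, 47.2, 32.9] [ 0.4584 -0.2706  0.087
[... 602 characters left out ...]
4]
{'time': 1.0, 'q': array([-1.30391899e+00,  2.63881556e-01,  1.60398925e+00,  1.64376638e-05,
        1.27370048e+00, -3.69188860e-02]), 'joint_vel': array([ 9.98008505e-04,  4.74789100e-04,  8.86507587e-04,  8.72420059e-05,
       -1.67858374e-03, -1.25188945e-04]), 'joint_torque': array([ 2.30699377e-03, -5.15077472e+01, -3.67736471e+01, -4.41236091e-05,
        6.05465411e-04, -1.65360749e-06]), 'tool_pos': array([ 0.2019139 , -0.64409347,  0.24529798]), 'tcp_rot': array([3.10540119e+00, 4.75358605e-01, 2.83775622e-05]), 'wrist_force': array([-0.45600385,  0.08371168,  0.28984355]), 'torque': array([-0.00939611,  0.03394555,  0.02643238]), 'grip_force': 0.0, 'width': 1.001443957420022}
```

View images.

```bash
python3 - <<'E'
from h import *
a=cv2.imread("pics/top0.png")[200:350,300:540]; cv2.imwrite("pics/topc.png",cv2.resize(a,None,fx=3.3,fy=3.3,interpolation=2))
a=cv2.imread("pics/side0.png")[220:480,230:530]; cv2.imwrite("pics/sidec.png",cv2.resize(a,None,fx=2.3,fy=2.3,interpolation=2))
# joint fit of row line from both views
pts={"rock":((503,303.8),(383.4,435.4)),"start":((464.4,293.4),(372.5,379.8)),"key":((341.9,247.3),(342.2,259.1)),"tins":((423.4,277.9),(360.4,332.2))}
for k,(a,b) in pts.items(): print(k,*tri(("top",*a),("side",*b)))
E
```

```text
rock [ 0.46185567 -0.26625151  0.07802806] 0.0005754122167599119
start [ 0.4825999  -0.19678339  0.08729761] 0.0062660480049194405
key [0.55679716 0.01545335 0.08019216] 0.0005764189449169128
tins [ 0.50704269 -0.12521634  0.08834676] 0.0033144499526149016
```

View pics/topc.png

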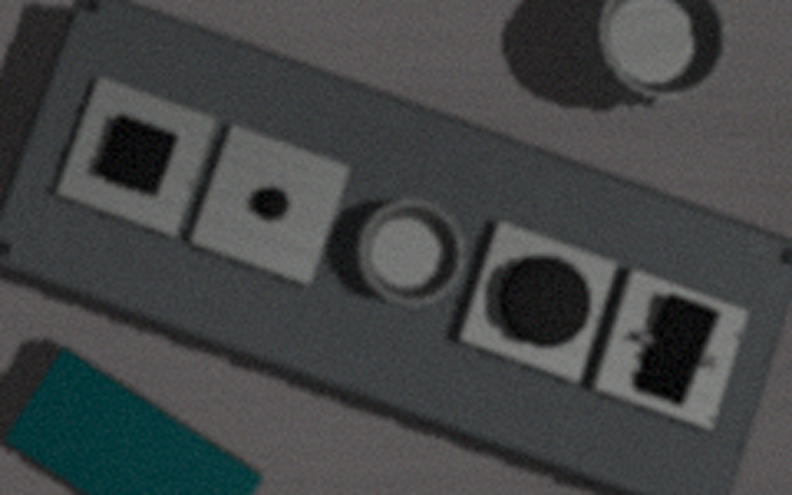

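View pics/sidec.png

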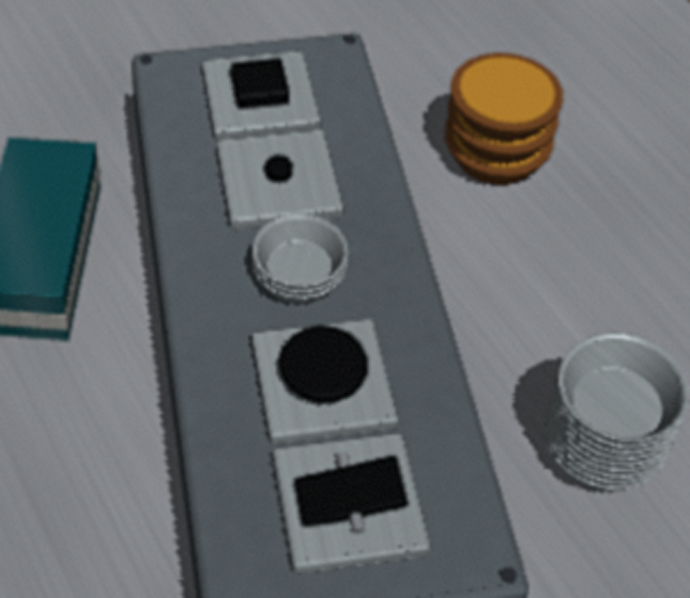

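```bash
python3 - <<'E'
from h import *
Y=[-.15,-.075,.075,.15]
P={}
for n,px in {"top":[(505.2,305.8),(465.2,291.2),(381.5,261.5),(341.8,246.4)],"side":[(382.6,433.5),(370.4,377.8),(350.9,293),(342.6,254.3)]}.items():
    P[n]=np.array([at_z(n,*p,z) for p,z in zip(px,[.088,.094,.088,.092])]); print(n,P[n].round(4).tolist())
M=(P["top"]+P["side"])[:,:2]/2
s=np.polyfit(Y,M,1); yaw=np.arctan2(-s[0,0],s[0,1]); c=M.mean(0)
print("len",np.linalg.norm(s[0]),"yaw",yaw,np.degrees(yaw),"c",c)
ex=np.array([np.cos(yaw),np.sin(yaw)]);ey=np.array([-ex[1],ex[0]])
for y in Y: print(y,(c+ey*y).round(4))
print("rocker press",c-ey*.15+ex*.02)
d=np.load("sided.npy"); im=cv2.imread("pics/side0.png")
for n in ("top","side"):
    d=np.load(n+"d.npy")
    for i,(u,v) in enumerate({"top":[(505,306),(465,291),(381,261),(342,246)],"side":[(383,433),(370,378),(351,293),(343,254)]}[n]):
        print(n,i,deproj(n,u,v,np.median(d[v-2:v+3,u-2:u+3])).round(4))
E
```

```text
top [[0.4591, -0.2661, 0.088], [0.4836, -0.1947, 0.094], [0.5328, -0.0526, 0.088], [0.5575, 0.016, 0.092]]
side [[0.4586, -0.2684, 0.088], [0.4822, -0.1981, 0.094], [0.5313, -0.0578, 0.088], [0.556, 0.0133, 0.092]]
len 0.9950821162180674 yaw -0.3345061470058526 -19.165790444618036 c [ 0.50762797 -0.1260477 ]
-0.15 [ 0.4584 -0.2677]
-0.075 [ 0.483  -0.1969]
0.075 [ 0.5323 -0.0552]
0.15 [0.5569 0.0156]
rocker press [ 0.47727401 -0.27429963]
top 0 [ 0.4587 -0.266   0.0873]
top 1 [ 0.4839 -0.1944  0.0938]
top 2 [ 0.5337 -0.0519  0.0867]
top 3 [0.5584 0.0156 0.0905]
side 0 [ 0.4592 -0.2683  0.0885]
side 1 [ 0.4814 -0.1984  0.0945]
side 2 [ 0.5316 -0.0575  0.0876]
side 3 [0.5572 0.0143 0.0913]
```

Emit:
carry_out:
  series: "0.035 0.046 0 -4.6;0.035 0.046 0 -4.6;0.035 0.046 0 -4.6;0.035 0.046 0 -4.6;0.035 0.046 0 -4.6;0.034 0.046 0 -4.6;0.034 0.046 0 -4.6;0.034 0.047 0 -4.4;0 0 -0.05 0;0 0 -0.05 0;0 0 0 0"
  jaw: -1
  grip_force: 20

```text
time: 2.38
tool_pos: [0.4757, -0.2726, 0.1409]
tcp_rot: [-3.094, 0.522, 0.014]
wrist_force: [1.1, -0.2, 0.8]
width: -0.0
grip_force: 0.0
```

```bash
python3 - <<'E'
from h import *
im,d=eyes.read_camera("side"); cv2.imwrite("pics/s1.png",cv2.resize(im[200:480,230:530],None,fx=2.1,fy=2.1,interpolation=2))
s=bot.read_state(); print(s["tool_pos"],s["tcp_rot"],s["wrist_force"])
E
```

```text
[ 0.4776239  -0.27421428  0.1439245 ] [-3.09601338  0.52327476  0.00635026] [0.16525992 0.54944094 0.72381558]
```

View pics/s1.png

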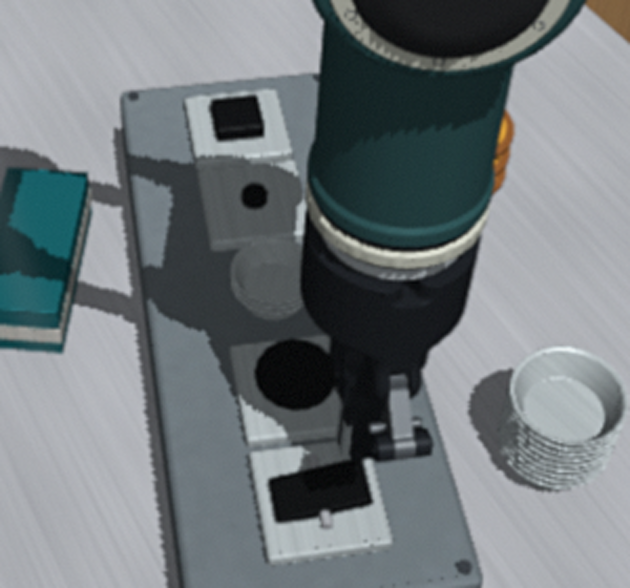

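The fingers hang above the far end of the rocker (around 390,440 in the crop), clear of the start button. Descending.

Emit:
carry_out:
  series: "0.002 -0.001 -0.02 0;0 0 -0.014 0;0 0 -0.003 0;0 0 -0.003 0;0 0 -0.002 0;0 0 -0.002 0;0 0 0 0;0 0 0 0"

```text
time: 3.42
tool_pos: [0.4816, -0.2765, 0.1019]
tcp_rot: [3.097, -0.523, 0.002]
wrist_force: [1.8, -1.2, 2.5]
width: -0.001
grip_force: 1.6
```

Emit:
carry_out:
  series: "-0.002 0.001 -0.002 0;0 0 -0.002 0;0 0 -0.002 0;0 0 0 0;0 0 0 0"

```text
time: 4.05
tool_pos: [0.4804, -0.2759, 0.0984]
tcp_rot: [3.096, -0.524, 0.005]
wrist_force: [-0.5, 0.5, 17.0]
width: 0.002
grip_force: 8.6
```

Emit:
carry_out:
  series: "0 0 0.04 0;0 0 0.03 0;0.013 0.049 0 0;0.013 0.049 0 0;0.013 0.049 0 0;0.013 0.048 0 0;0.013 0.048 0 0;0.012 0.048 0 0;0 0 0 0;0 0 0 0;0 0 0 0"

```text
time: 5.42
tool_pos: [0.5549, 0.0147, 0.1646]
tcp_rot: [3.097, -0.526, -0.003]
wrist_force: [0.6, 0.6, -0.5]
width: 0.001
grip_force: 0.0
```

```bash
python3 - <<'E'
from h import *
im,d=eyes.read_camera("side"); cv2.imwrite("pics/s2.png",cv2.resize(im[200:480,230:530],None,fx=2.1,fy=2.1,interpolation=2))
s=bot.read_state(); print(s["tool_pos"],s["tcp_rot"],s["wrist_force"])
E
```

```text
[0.55519744 0.01465363 0.16481173] [ 3.09671615e+00 -5.26294960e-01 -1.98198626e-03] [ 0.04874706  0.53844595 -0.37406706]
```

View pics/s2.png

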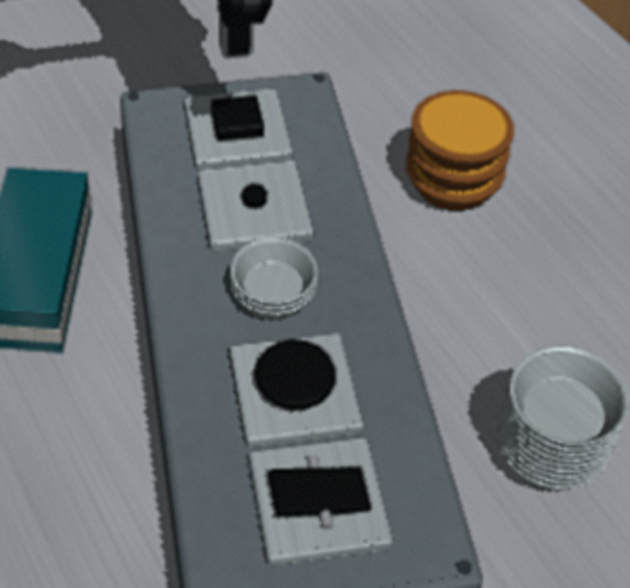

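The rocker (320,490) has tipped over; nothing else has moved and the fingers (235,40) stand above the key (238,115). Now the key.

Emit:
carry_out:
  series: "0.001 0.001 -0.03 0;0 0 -0.023 0;0 0 -0.004 0;0 0 -0.003 0;0 0 -0.003 0;0 0 -0.003 0;0 0 -0.003 0;0 0 0 0;0 0 0 0"

```text
time: 6.6
tool_pos: [0.5576, 0.0165, 0.0979]
tcp_rot: [3.097, -0.523, 0.002]
wrist_force: [-4.9, -3.3, 10.6]
width: 0.002
grip_force: 5.3
```

Emit:
carry_out:
  series: "-0.001 0 -0.001 0;0 0 -0.001 0;0 0 0 0;0 0 0 0"

```text
time: 7.1
tool_pos: [0.5577, 0.0166, 0.0978]
tcp_rot: [3.098, -0.523, 0.006]
wrist_force: [-7.1, -4.0, 18.4]
width: 0.002
grip_force: 9.6
```

Emit:
carry_out:
  series: "0 0 0.04 0;0 0 0.03 0;-0.015 -0.043 0 0;-0.015 -0.043 0 0;-0.015 -0.043 0 0;-0.015 -0.042 0 0;-0.014 -0.042 0 0;0 0 0 0;0 0 0 0;0 0 0 0"

```text
time: 8.35
tool_pos: [0.4824, -0.1951, 0.1641]
tcp_rot: [-3.098, 0.522, -0.0]
wrist_force: [-1.1, 0.7, 0.3]
width: -0.0
grip_force: 0.0
```

```bash
python3 - <<'E'
from h import *
im,d=eyes.read_camera("side"); cv2.imwrite("pics/s3.png",cv2.resize(im[200:480,230:530],None,fx=2.1,fy=2.1,interpolation=2))
s=bot.read_state(); print(s["tool_pos"],s["tcp_rot"],s["wrist_force"])
print(np.median([deproj("side",343+a,256+b,d[256+b,343+a])[2] for a in(-4,0,4) for b in(-3,0,3)]))
E
```

```text
[ 0.4823635  -0.19500478  0.16414766] [-3.09765117e+00  5.21336075e-01 -1.92580181e-04] [ 0.13085656  0.54771657 -0.45766734]
0.31048869440219057
```

View pics/s3.png

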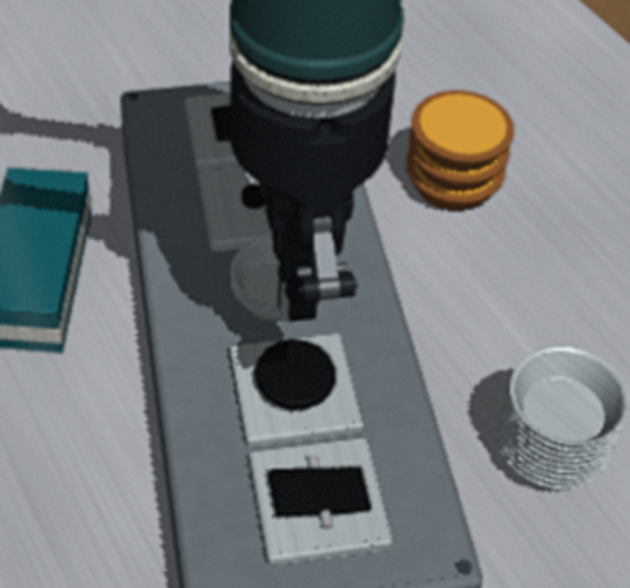

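The rocker is still over, the start button (295,375) lies straight below the fingers, and the tins are in place. Pressing it.

Emit:
carry_out:
  series: "0 -0.001 -0.03 0;0 0 -0.022 0;0 0 -0.003 0;0 0 -0.003 0;0 0 -0.003 0;0 0 -0.003 0;0 0 -0.002 0;0 0 0 0;0 0 0 0"

```text
time: 9.52
tool_pos: [0.4828, -0.1971, 0.1018]
tcp_rot: [-3.097, 0.524, -0.002]
wrist_force: [-8.3, 5.4, 21.7]
width: 0.002
grip_force: 10.7
```

21.7 N at tip height 88 mm: fully down. Releasing and moving clear.

Emit:
carry_out:
  series: "0 0 0.03 0;0 0 0.05 0;-0.03 -0.05 0.03 0;-0.03 -0.05 0.02 0;-0.03 -0.05 0 0;-0.03 -0.05 0 0;-0.02 -0.05 0 0;0 0 0 0;0 0 0 0;0 0 0 0"

```text
time: 10.78
tool_pos: [0.3439, -0.4438, 0.2268]
tcp_rot: [-3.098, 0.522, -0.0]
wrist_force: [0.2, -0.3, -0.3]
width: 0.002
grip_force: 0.0
```

```bash
python3 - <<'E'
from h import *
for n in("side","top"):
    im,d=eyes.read_camera(n); cv2.imwrite(f"pics/{n}4.png",cv2.resize(im[200:480,230:530],None,fx=2.1,fy=2.1,interpolation=2))
    u,v={"side":(343,256),"top":(342,247)}[n]
    print(n,[deproj(n,u+a,v+b,d[v+b,u+a])[2].round(4) for a in(-3,0,3) for b in(-2,0,2)])
s=bot.read_state(); print(s["time"],s["tool_pos"],s["wrist_force"])
E
```

```text
side [np.float64(0.6035), np.float64(0.604), np.float64(0.603), np.float64(0.6041), np.float64(0.6037), np.float64(0.6032), np.float64(0.6045), np.float64(0.6042), np.float64(0.6035)]
top [np.float64(0.0835), np.float64(0.0802), np.float64(0.0858), np.float64(0.0843), np.float64(0.0828), np.float64(0.0809), np.float64(0.0814), np.float64(0.0809), np.float64(0.0833)]
10.875 [ 0.34401102 -0.44368322  0.22686755] [-1.25545172  0.53220366  0.57989886]
```

View pics/side4.png

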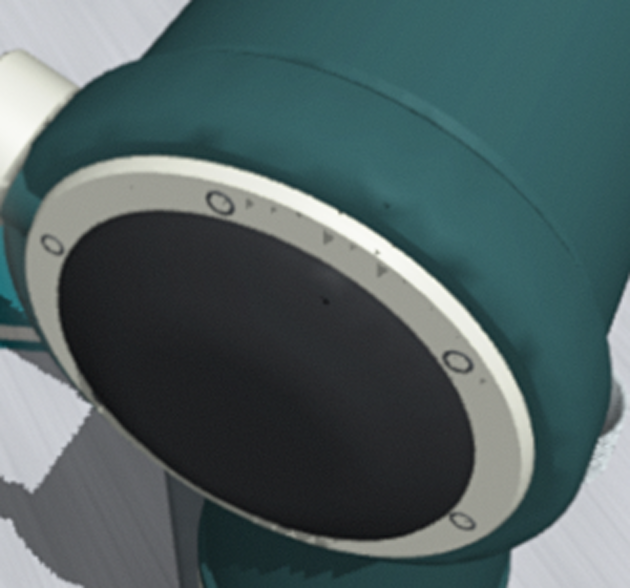

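The side view is blocked by the wrist, but the top camera's depth puts the key's top at about 83 mm, so it is down (it was 91 mm). Handing in.

```bash
python3 -c "
from workcell import bot
print(bot.finish_job())"
```

```text
the job is handed in; nothing more can be done
None
```

The job is handed in, with no verdict returned: the rocker is tipped over, the key is down (83 mm by top-camera depth), and the start button was pressed to its stop and released, though I did not check by camera that it came back up.

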